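# Clamp a sample tube with the stop collar of a labelling jig

## Robot

A 6-joint arm with a two-finger parallel gripper is mounted at the origin on a cart in front of the work surface, level with it; the furniture and walls round the work are solid. World frame = base frame: x ahead of the robot, y to its left, z up, the work surface at z = 0. Lengths are in mm, angles in degrees, forces in N, time in s.
With the tool pointing down it reaches from about 350 to 850 mm from the base axis. Payload 8.1 kg.
Tool frame: the origin (TCP) lies at the very end of the fingers, on their centre line; the grasp point (between the pads) lies 19 mm behind it (pinch_z is the distance from the TCP to the grasp point, in mm); z points along the fingers, y is the line along which they close (so a half turn about z gives the same grasp; the last joint's range is limited). The gripper opens to 85 mm and grips with 20 to 120 N. Pads are 22 mm wide; open, the fingers measure 114 mm over their backs; the gripper's body (76 mm by 85 mm) begins 54 mm behind the grasp point. The pads swing forward as they close: fully open they stand 13 mm farther back than shut.
Start: joints at [-77.028, 7.471, 85.268, -0, 87.261, -4.893], TCP at [184.084, -571.068, 231.292] pointing down, gripper open.
Joint ranges: [-169.43, 169.43], [-51.17, 129.36], [1.28, 143.12], [-76.62, 256.62], [0, 156.53], [-152.29, 152.29]. Speed limits (degrees/s): [136.94, 136.94, 159.86, 180, 180, 180].

## Interface

Orientations are given as [roll, pitch, yaw] about the fixed x, y, z axes, in that order (R = Rz(yaw) Ry(pitch) Rx(roll)).
In Python, from bench import get_state, capture, job_done, outline_of, tip_of, pinch_z gives the robot as it stands. The module is installed in compiled form; this text tells all that it offers.
- The arm moves only by the tool step_arm, never from a script. Its argument "series" is text: rows parted by semicolons, each of 7 numbers parted by spaces: the turn, a rotation vector about the tool's x, y, z in rad, then the shift along the tool's x, y, z in m, then the finger opening in m, from 0 to 0.0854. A call has 1 to 5 rows; each row shifts and turns the commanded pose from where the row before left it, along the tool's axes as they then stand; what a row does not reach is not made up. A row lasts 1/10 s, in which the tool goes at most 50 mm and 8.59 degrees, less where a joint would pass 70% of its speed; a pose out of reach is approached as far as the arm can. A call is refused whole if a number of a shift passes 0.05 or a number of a turn 0.15, either way. A call with a gripper value outside its range is refused whole. The fingers move at their own pace and stop on an object; "squeeze" is the grip in N (left out, the last holds). Time passes only in rows, so rows that do not move let the fingers close. It gives the time, the measured TCP pose, the force, the opening and the grip force at its end, in the units of the state.
- get_state(): the state, without advancing time (a new reading comes with each control period).
- capture(name): name is "side" or "top" or "wrist"; returns a dict with "img" (384x512x3 uint8, blue, green, red), "vfov" (degrees; the focal length in pixels is half the picture's height over the tangent of half this angle, whatever the lens; pixels are square), "cx", "cy" (the principal point, pixels), "extrinsics" (4x4, takes a point from camera to world coordinates). Camera axes: x right, y up, looking along -z (the intrinsics and any distortion apply to the point x, -y, -z); pixel columns grow to the right and rows downward; lengths in mm; the calibration is good to about 2 mm. A picture is of the moment at which its call begins. There is no depth.
- job_done(): hands the job in; it is judged then, once.
Trained networks look in the newest picture that a camera, given by its name, has taken for a name from the list of things; names that differ only in an ending like _2 or _b are one class to them, and where a whole thing is asked for, a point or a joint stands for the part that bears it (a point fixed in the world has none). Each returns a list of dicts, best first, with "confidence" (0 to 1); they miss things now and then, are a little off and sometimes report something else, mostly with a low value. They report only what shows in the picture. A call takes as long as a camera call. They do not tell look-alikes from the thing itself.
- outline_of(camera, name): "pixels" (384x512 bool, what is visible of it) and "rect" ([centre column, centre row, width, height] in pixels, round what is visible of it).
- tip_of(camera, name): "uv" ([column, row] in pixels: a listed point, or the origin of a listed thing).
The state is a dict: "t": time; "q": joint angles; "joint_vel": joint speeds; "tau": joint torques, N m; "position": TCP position; "tool_rot": TCP orientation; "force": force on the tool from outside, world axes, zero at the start; "ft_torque": the same for the moment, N m; "width": finger opening in mm; "grip_force": force on a finger pad.
Only numpy, scipy, OpenCV 4.12 (cv2) and the standard library are available. Lean on these libraries where they do the work, as an engineer would, in place of code of your own. Each camera call takes 0.05 s, during which the arm holds its last target. There are 200 camera calls.

## Task

The sample tube lies loose in the labelling jig and must be clamped end to end for labelling. Undo the yellow wing screw on the stop collar, slide the collar along its rod so that its orange nose pushes the tube home against the sprung rubber pad with a light squeeze of about 8 newtons (never as much as 20, the tube is glass), then do the screw up tight again while the squeeze is kept, and let go. Do not drag the collar while its screw is tight, and leave the cup, the dropper bottle and the needle holder where they stand.

Things in the scene. Friction and masses are not known exactly. Their poses are not given: they have to be found in the camera images.
- jig: Fixed labelling jig, blue base plate 100 x 340 x 12 mm. Origin: centre of the underside; z up, y along its length. A steel guide rod 14 mm thick runs along y at x = +28 mm, 44 mm up, between aluminium posts 58 mm high at y = -155 and +155. A white V-trough for the tube runs beside it at x = -28 mm. An end stop with a rubber pad stands at the trough's +y end.
- pad_range (a point): Point on the jig at y = +103 mm on the tube's axis (jig x = -28 mm, 38 mm up), axes as the jig's. It is only the middle of where the pad's face may be: the end stop is set by hand each time and not measured, so the face (14 mm wide, facing -y) lies up to 15 mm to either side of this point along y. The pad is sprung: it gives 1 mm for each 3 N, at most 8 mm.
- collar: Dark steel stop collar on the rod, 36 mm in diameter, 30 mm wide; origin on the rod's axis at mid-width, axes as the jig's. Slides along the jig's y only (starts at y = -115 to -80 mm, may go to +35) and cannot turn. Screw tight: locked by friction (yields only above about 25 N). Screw loose: slides with about 1.5 N drag and stays where left. An orange arm carries the nose.
- nose (a point): Centre of the flat front face of the collar's orange nose (10 mm in diameter, facing jig +y) that pushes the tube's bottom end; axes as the jig's.
- wing (a point): Centre of the set screw's yellow wing head, above the collar's origin, 94 mm above the worktop. The wing is 46 mm long (its y), 9 mm thick (its x), 24 mm high, with 16 mm free below it and nothing taller beside it; grasp it across its thickness from above. It turns with the screw (at screw = 0 its y is along the jig's y) and rides on the collar.
- screw (a joint): Set screw angle, rad, from 0 (hard stop, fully tight) to 1.6 (hard stop, loose); grows as the screw turns counter-clockwise seen from above. Starts at 0 to 0.2. It grips the rod below about 0.9, harder the smaller the angle; from 1.0 up the collar is free. Below 0.3 is tight. Turning takes about 0.05 to 0.1 N m; it stays where left.
- tube_mid (a point): Middle of the loose tube lying in the trough along the jig's y, 38 mm above the worktop: 100 mm long, glass 15 mm thick for 80 mm, then an orange cap 20 mm thick and 20 mm long that points to jig +y (as does this point's z). It starts loose, 8 mm or more short of the pad.
- tube: The same tube; origin at the centre of its bottom (glass) end, z towards the cap.
- specimen_cup: Bystander: specimen cup with a yellow lid, 49 mm wide, 58 mm high; origin at the centre of its underside.
- dropper: Bystander: dropper bottle with a blue top, 25 mm wide, 78 mm high; origin at the centre of its underside.
- needle_holder: Bystander: pale plastic needle holder, 31 mm wide, 52 mm high; origin at the centre of its underside.
Not all that is in view belongs to the job. What is shaped like the tube but red is not meant.

How it is judged:
By the outcome, as a careful person would: the job done as asked, in the order asked, and still so for the second after the job is handed in, with the robot touching nothing.
It also fails if it takes over 54 s, if anything falls off the work surface, if the arm or the gripper's body presses on something with over 40 N, if the wrist force passes 120 N, or if a joint passes its speed limit or range.

## Working session

There is one attempt and no reset: what is moved stays moved. The work goes in short steps, Python scripts to look and compute and a tool call to move; the robot and the scene stay as the last step left them, time stands still between calls to the robot, and variables do not carry over. Pictures are saved under pics/ and viewed, at most 10 in all, crops included, and the job is handed in when it is done.

Besides the shell and the picture viewer there is one more tool, called after "Request:" as name(argument=value, ...), one argument or row to a line, values as JSON. step_arm: Moves the arm, as the interface text tells. Its arguments: {"type":"object","properties":{"series":{"type":"string"},"squeeze":{"type":"number"}},"required":["series"]}

```bash
mkdir -p pics; cat > h.py <<'E'
import numpy as np, cv2
from bench import *
def ray(c,uv):
    h=c["img"].shape[0]; f=h/2/np.tan(np.radians(c["vfov"])/2)
    d=np.array([(uv[0]-c["cx"])/f,-(uv[1]-c["cy"])/f,-1.]); E=np.array(c["extrinsics"])
    return E[:3,3],E[:3,:3]@d
def atz(c,uv,z):
    o,d=ray(c,uv); return o+d*(z-o[2])/d[2]
def tri(rs):
    A=0;b=0
    for o,d in rs:
        d=d/np.linalg.norm(d);P=np.eye(3)-np.outer(d,d);A=A+P;b=b+P@o
    return np.linalg.solve(A,b)
E
python3 - <<'E'
from h import *
print(get_state()); print(pinch_z)
C={}
for n in("side","top"):
    c=C[n]=capture(n); print(n,c["vfov"],c["cx"],c["cy"],[k for k in c],np.round(c["extrinsics"],3).tolist())
    for t in("jig","collar","nose","wing","tube_mid","tube","pad_range","specimen_cup","dropper","needle_holder"):
        for r in tip_of(n,t)[:2]:
            z={"jig":0,"collar":44,"nose":38,"wing":94,"tube_mid":38,"tube":38,"pad_range":38}.get(t,0)
            print(t,np.round(r["uv"],1),round(r["confidence"],2),np.round(atz(c,r["uv"],z),1))
cv2.imwrite("pics/a.png",np.vstack([C["side"]["img"],C["top"]["img"]])[:, :] if 0 else cv2.resize(np.hstack([C["side"]["img"],C["top"]["img"]]),(800,300)))
cv2.imwrite("pics/top.png",cv2.resize(C["top"]["img"],(800,600)))
cv2.imwrite("pics/side.png",cv2.resize(C["side"]["img"],(800,600)))
E
```

```text
{'t': 0.0, 'q': array([-7.70267227e+01,  7.51565044e+00,  8.53297865e+01, -2.58771975e-04,
        8.72615965e+01, -4.89222119e+00]), 'joint_vel': array([ 0.04725735,  0.13776881, -0.06151319,  0.00949113,  0.04728579,
        0.03290927]), 'tau': array([ 2.23860967e-03, -5.69397104e+01, -5.00547373e+01,  1.38757755e-04,
        1.47370639e-02,  3.42044098e-05]), 'position': array([ 183.97332196, -570.51658814,  230.23391944]), 'tool_rot': array([-1.79893334e+02, -8.87047069e-03,  1.78655029e+01]), 'force': array([-0.27542246,  0.44031196,  0.1216532 ]), 'ft_torque': array([ 0.00527618, -0.04157181,  0.02434879]), 'grip_force': 0.0, 'width': 85.35435678441542}
18.700000000000003
side 46.056585548680765 254.16622186256103 193.33523387774727 ['img', 'vfov', 'cx', 'cy', 'extrinsics'] [[-0.999, 0.027, -0.042, 476.449], [-0.05, -0.479, 0.876, 769.112], [0.003, 0.877, 0.48, 603.36], [0.0, 0.0, 0.0, 1.0]]
jig [263.4 238. ] 0.8 [ 497. -115.    0.]
jig [281.8 252.4] 0.25 [453.9 -60.2   0. ]
collar [243.2 203.1] 0.93 [ 550.5 -200.7   44. ]
nose [272.9 206.4] 0.74 [ 476.7 -198.9   38. ]
wing [2
[... 542 characters left out ...]
27, 0.984, -0.174, 302.527], [-1.0, -0.025, 0.01, -149.266], [0.006, 0.174, 0.985, 1188.589], [0.0, 0.0, 0.0, 1.0]]
jig [242.8 197. ] 0.88 [ 504.3 -108.4    0. ]
collar [285.5 181.1] 0.48 [ 535.4 -220.1   44. ]
nose [277.3 199.8] 0.84 [ 488.3 -197.7   38. ]
wing [279.2 174.8] 0.59 [ 541.4 -202.1   94. ]
tube_mid [342.5 167.8] 0.73 [ 568.  -369.5   38. ]
tube_mid [238.4 208.9] 0.7 [467.4 -97.9  38. ]
tube [256.5 205.2] 0.67 [ 475.8 -144.2   38. ]
tube [351.1 182. ] 0.59 [ 529.9 -389.5   38. ]
pad_range [202.7 212.5] 0.78 [460.5  -7.   38. ]
specimen_cup [216.7 246.5] 0.81 [375.9 -38.2   0. ]
dropper [236.8 143.7] 0.41 [650.7 -95.    0. ]
needle_holder [282.4 231.4] 0.45 [ 410.6 -210.     0. ]
```

View pics/top.png

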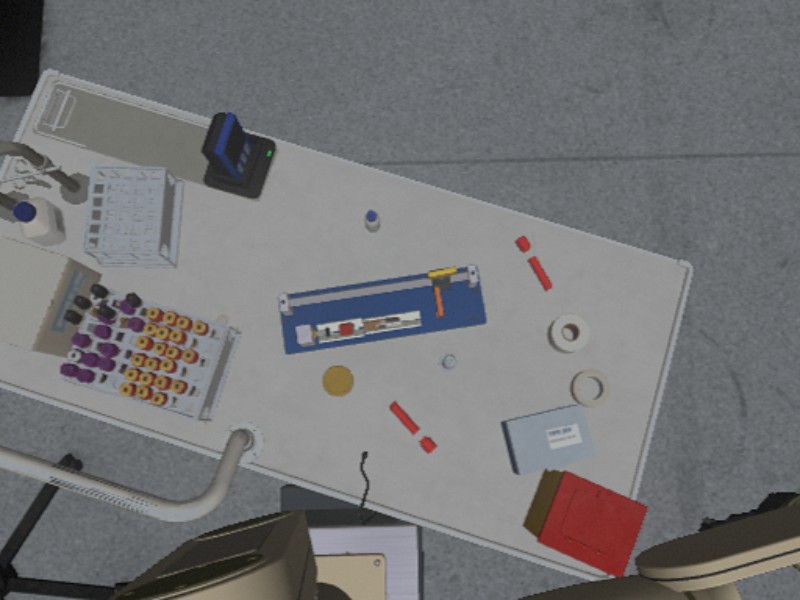

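View pics/side.png

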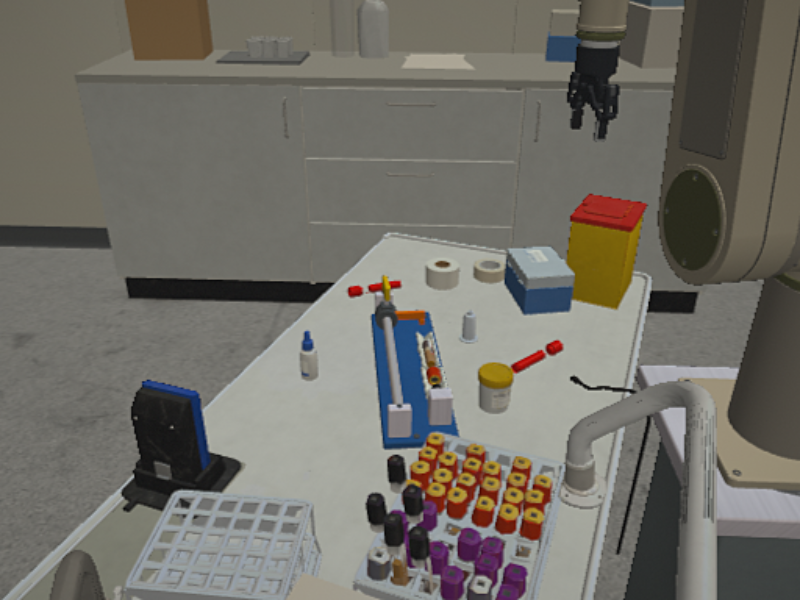

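The top view shows the jig at about (180..310, 170..225) in native pixels, yawed about +8°. The collar and wing are near (280,176), and the real tube is at (238,209); the red look-alikes are off the jig. Heights and positions agree between the cameras: wing ≈ (541,-203,94). I'm moving above it.

Request:
step_arm(
  series="0 0 0 0.038 -0.02 0 0.085;0 0 0 0.038 -0.02 0 0.085;0 0 0 0.038 -0.02 0 0.085;0 0 0 0.038 -0.02 0 0.085;0 0 0 0.038 -0.02 0 0.085",
)

```text
t: 1.6
position: [335.2, -416.3, 231.5]
tool_rot: [180.0, -0.0, 17.8]
force: [-0.1, -0.4, -0.2]
width: 84.8
grip_force: 0.0
```

Request:
step_arm(
  series="0 0 0 0.038 -0.02 0 0.085;0 0 0 0.038 -0.02 0 0.085;0 0 0 0.038 -0.02 0 0.085;0 0 0 0.038 -0.02 0 0.085;0 0 0 0.038 -0.02 0 0.085",
)

```text
t: 2.1
position: [485.5, -262.7, 231.6]
tool_rot: [180.0, -0.0, 17.9]
force: [1.0, -2.1, 0.3]
width: 85.1
grip_force: 0.0
```

Request:
step_arm(
  series="0 0 0 0.036 -0.019 0 0.05;0 0 0 0.036 -0.019 0 0.05;0 0 -0.139 0 0 0 0.05;0 0 -0.139 0 0 0 0.05;0 0 -0.139 0 0 0 0.05",
)

```text
t: 2.6
position: [541.6, -205.3, 231.2]
tool_rot: [-180.0, 0.0, 42.2]
force: [0.7, -0.2, 0.5]
width: 50.4
grip_force: 0.0
```

Request:
step_arm(
  series="0 0 -0.139 0 0 0 0.05;0 0 -0.139 0 0 0 0.05;0 0 -0.139 0 0 0 0.05;0 0 -0.139 0 0 0 0.05;0 0 -0.139 0 0 0 0.05",
)

```text
t: 3.1
position: [541.3, -205.9, 231.3]
tool_rot: [180.0, 0.0, 81.9]
force: [0.1, -0.4, 0.1]
width: 49.8
grip_force: 0.0
```

Request:
step_arm(
  series="0 0 -0.139 0 0 0 0.05;0 0 -0.139 0 0 0 0.05;0 0 0 0 0 0 0.05",
)

```text
t: 3.4
position: [541.3, -205.9, 231.3]
tool_rot: [180.0, 0.0, 97.6]
force: [0.5, -0.3, 0.5]
width: 49.7
grip_force: 0.0
```

```bash
python3 - <<'E'
from h import *
s=get_state();print(s["t"],s["position"],s["tool_rot"],s["width"],s["force"])
C={}
Z={"jig":0,"collar":44,"nose":38,"wing":94,"tube_mid":38,"tube":38,"pad_range":38}
R={}
for n in("wrist","top","side"):
    c=capture(n);C[n]=c
    for t in Z:
        for r in tip_of(n,t)[:1]:
            R.setdefault(t,[]).append(ray(c,r["uv"]))
            print(n,t,np.round(r["uv"],1),round(r["confidence"],2),np.round(atz(c,r["uv"],Z[t]),1))
c=C["wrist"]
print(np.round(c["extrinsics"],2).tolist(),c["vfov"])
for n in("wrist","top"):
  o=outline_of(n,"wing")
  for r in o[:2]:
    m=r["pixels"]; ys,xs=np.nonzero(m); rr=cv2.minAreaRect(np.c_[xs,ys].astype(np.float32))
    b=cv2.boxPoints(rr); print(n,"wing",r["confidence"],m.sum(),rr); print(np.round([atz(C[n],p,106)[:2] for p in b],1).tolist())
cv2.imwrite("pics/w1.png",cv2.resize(c["img"],(800,600)))
E
```

```text
3.4 [ 541.27211658 -205.88058562  231.30427095] [1.79999565e+02 5.63447989e-04 9.76357303e+01] 49.7316555912728 [ 0.54925606 -0.31484299  0.50126514]
wrist jig [227.7  73.3] 0.9 [ 497.9 -111.9    0. ]
wrist collar [250.6 165.8] 0.62 [ 538.4 -209.2   44. ]
wrist nose [207.5 150.8] 0.7 [ 487.1 -199.7   38. ]
wrist wing [249.6 177.6] 0.83 [ 537.8 -208.9   94. ]
wrist tube_mid [60.3 88.3] 0.96 [ 323.7 -152.7   38. ]
wrist tube [201.5  96.6] 0.81 [ 475.5 -140.9   38. ]
top jig [242.4 195. ] 0.9 [ 509.7 -107.4    0. ]
top collar [283.  178.4] 0.74 [ 542.6 -213.9   44. ]
top nose [278.7 199.9] 0.55 [ 488.  -201.3   38. ]
top wing [279.2 175.5] 0.61 [ 539.6 -202.    94. ]
top tube_mid [237.6 208.8] 0.61 [467.7 -95.8  38. ]
top tube [254.6 199.4] 0.66 [ 490.9 -139.7   38. ]
top pad_range [239.5 211.8] 0.48 [ 459.9 -100.5   38. ]
side jig [262.1 239.9] 0.92 [ 499.8 -107.     0. ]
side collar [243.1 204.4] 0.7 [ 550.3 -194.3   44. ]
side nose [270.2 206.4] 0.8 [ 483.4 -198.5   38. ]
side wing [242.4 206.2] 0.67 [ 544.7 -100.1   94. ]
side tube_mid [342.6 228.5] 0.6 [ 316.1 -107.6   38. ]
side tube [271.1 219. ] 0.66 [ 480.1 -139.6   38. ]
side pad_range [281.5 253.1] 0.67 [456.   -5.4  38. ]
[[0.99, -0.13, -0.04, 530.21], [0.13, 0.94, 0.3, -127.98], [0.0, -0.31, 0.95, 373.69], [0.0, 0.0, 0.0, 1.0]] 66.18616713876214
wrist wing 0.87 455 ((253.47732543945312, 178.0010528564453), (50.08464813232422, 9.490200996398926), 87.39744567871094)
[[532.6, -182.5], [541.2, -180.9], [550.2, -229.4], [541.1, -231.1]]
top wing 0.48 52 ((277.5, 175.5), (5.0, 9.0), 90.0)
[[543.6, -186.5], [543.1, -208.4], [530.7, -208.0], [531.2, -186.2]]
```

View pics/w1.png

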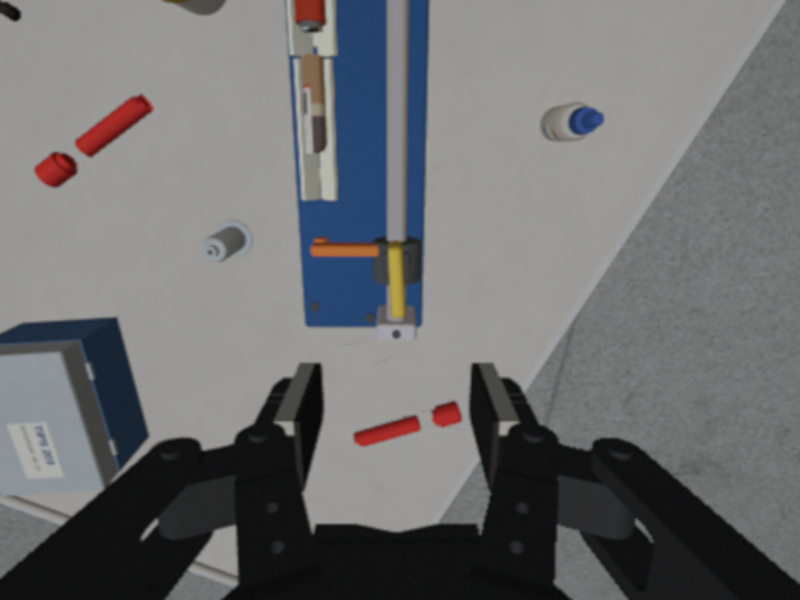

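The wrist view shows the wing centred at native (253,178), turned only about 2° CCW from the rod. The nose is at (205,155) and the tube at roughly (200,60..125). The wing centre comes out at ≈ (541.5,-208), so I'm descending and grasping.

Request:
step_arm(
  series="0 0 -0.03 -0.002 0 0.04 0.05;0 0 0 0 0 0.04 0.05;0 0 0 0 0 0.04 0.05;0 0 0 0 0 0.02 0.05;0 0 0 0 0 0.015 0.05",
)

```text
t: 5.2
position: [540.3, -207.3, 73.9]
tool_rot: [-179.9, -0.1, 99.2]
force: [0.3, 0.6, 0.6]
width: 50.0
grip_force: 0.0
```

Request:
step_arm(
  series="0 0 0 0 0 0 0.05;0 0 0 0 0 0 0.02;0 0 0 0 0 0 0.0;0 0 0 0 0 0 0.0;0 0 0 0 0 0 0.0",
  squeeze=40,
)

```text
t: 5.7
position: [542.0, -208.6, 78.4]
tool_rot: [179.9, 0.1, 99.2]
force: [-7.0, 0.4, 7.3]
width: 8.2
grip_force: 40.1
```

```bash
python3 - <<'E'
from h import *
s=get_state();print(s)
c=capture("wrist")
for t in("jig","wing","nose","tube","tube_mid"):
    for r in tip_of("wrist",t)[:2]: print(t,np.round(r["uv"],1),round(r["confidence"],2),np.round(atz(c,r["uv"],38),1))
cv2.imwrite("pics/w2.png",cv2.resize(c["img"],(800,600)))
E
```

```text
{'t': 5.7, 'q': array([-2.60785361e+01,  1.15406448e+01,  9.72486105e+01, -5.04801830e-02,
        7.11154383e+01, -3.52903371e+01]), 'joint_vel': array([-0.0445945 ,  0.10925591,  0.0393874 ,  0.01350667,  0.02629442,
       -0.06853073]), 'tau': array([  1.12618513, -53.09449911, -44.98564124,   0.85000707,
        -1.74225882,   0.08553804]), 'position': array([ 541.99496012, -208.60406076,   78.37764224]), 'tool_rot': array([1.79949822e+02, 9.40644682e-02, 9.92280586e+01]), 'force': array([-7.0224846 ,  0.40941764,  7.34620253]), 'ft_torque': array([0.05996242, 0.87892168, 0.05927593]), 'grip_force': 40.12687146663666, 'width': 8.200708934349187}
jig [216.6  57.1] 0.7 [ 505.4 -116.1   38. ]
wing [249.4 261.5] 0.68 [ 544.8 -245.1   38. ]
wing [161.9  93.7] 0.37 [ 476.  -141.1   38. ]
nose [168.1 187.7] 0.84 [ 483.8 -199.1   38. ]
nose [256.3 260.3] 0.49 [ 549.5 -243.4   38. ]
tube [161.5  94. ] 0.64 [ 475.7 -141.3   38. ]
```

View pics/w2.png

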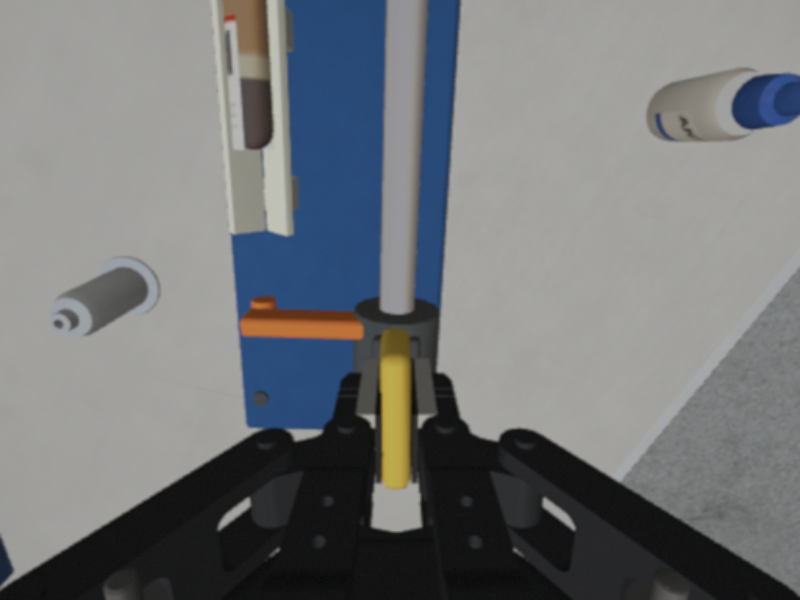

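Gripped: wing 8.2 mm wide between the pads. I'll relax the small offsets, then unscrew about 1.3 rad CCW.

Request:
step_arm(
  series="0 0 0 0 0.0015 -0.003 0;0 0 0 0 0 0 0;0 0 -0.1 0 0 0 0;0 0 -0.1 0 0 0 0;0 0 -0.1 0 0 0 0",
)

```text
t: 6.5
position: [541.9, -208.5, 78.6]
tool_rot: [-179.9, -0.0, 116.6]
force: [-1.5, -5.7, -8.4]
width: 8.3
grip_force: 41.0
```

Request:
step_arm(
  series="0 0 -0.1 0 0 0 0;0 0 -0.1 0 0 0 0;0 0 -0.1 0 0 0 0;0 0 -0.1 0 0 0 0;0 0 -0.1 0 0 0 0",
)

```text
t: 7.0
position: [541.8, -208.4, 78.5]
tool_rot: [-179.9, -0.1, 145.3]
force: [-2.9, -3.6, -7.9]
width: 8.2
grip_force: 41.0
```

Request:
step_arm(
  series="0 0 -0.1 0 0 0 0;0 0 -0.1 0 0 0 0;0 0 -0.1 0 0 0 0;0 0 -0.1 0 0 0 0;0 0 -0.1 0 0 0 0",
)

```text
t: 7.5
position: [541.6, -207.6, 78.5]
tool_rot: [180.0, -0.2, 173.9]
force: [-3.2, -2.5, -6.3]
width: 8.1
grip_force: 41.3
```

```bash
python3 - <<'E'
from h import *
s=get_state();print(s["position"],s["tool_rot"],s["force"],s["ft_torque"],s["width"],s["q"])
c=capture("wrist")
for t in("wing","nose","tube","tube_mid"):
    for r in tip_of("wrist",t)[:2]: print(t,np.round(r["uv"],1),round(r["confidence"],2),np.round(atz(c,r["uv"],38),1))
c=capture("top")
for t in("nose","tube","tube_mid"):
    for r in tip_of("top",t)[:2]: print(t,np.round(r["uv"],1),round(r["confidence"],2),np.round(atz(c,r["uv"],38),1))
E
```

```text
[ 541.64960826 -207.59174987   78.48090086] [ 1.79991683e+02 -1.62053952e-01  1.73929243e+02] [-3.15728681 -2.51305861 -6.25202731] [-0.20225434  0.49444679 -0.13479154] 8.14186911703959 [-2.60036385e+01  1.16647659e+01  9.70945709e+01 -5.00433211e-02
  7.13958510e+01 -1.09916840e+02]
wing [249.9 259. ] 0.83 [ 575.  -213.9   38. ]
wing [349.2 101.5] 0.43 [ 474.5 -143.2   38. ]
nose [255.2 127.8] 0.59 [ 484.  -200.6   38. ]
tube [350.3 103. ] 0.85 [ 475.5 -142.5   38. ]
tube [ 11.2 209. ] 0.6 [ 520.1 -368.4   38. ]
tube_mid [432.4  83.5] 0.6 [469.5 -94.5  38. ]
tube_mid [ 56.1 259.2] 0.58 [ 560.6 -350.5   38. ]
nose [278.9 199.3] 0.63 [ 489.5 -201.9   38. ]
tube [353.4 181.7] 0.68 [ 530.5 -395.5   38. ]
tube [255.6 203.7] 0.47 [ 479.7 -142.    38. ]
tube_mid [281.2 181. ] 0.65 [ 537.1 -209.4   38. ]
tube_mid [341.6 167.2] 0.54 [ 569.6 -367.2   38. ]
```

Request:
step_arm(
  series="0 0 0 0.0010 0.0039 0.001 0;0 0 0 0.0012 0.0049 0 0;0 0 0 0.0012 0.0049 0 0;0 0 0 0.0012 0.0049 0 0;0 0 0 0.0012 0.0049 0 0",
)

```text
t: 8.45
position: [538.7, -183.8, 78.4]
tool_rot: [-180.0, -0.1, 173.5]
force: [-8.5, -1.8, -1.0]
width: 8.6
grip_force: 42.2
```

Request:
step_arm(
  series="0 0 0 0.0012 0.0049 0 0;0 0 0 0.0012 0.0049 0 0;0 0 0 0.0012 0.0049 0 0;0 0 0 0.0010 0.0039 0 0;0 0 0 0.0005 0.0020 0 0",
)

```text
t: 8.95
position: [535.9, -162.6, 78.4]
tool_rot: [-180.0, -0.1, 173.5]
force: [-7.8, -2.0, -0.2]
width: 8.5
grip_force: 42.2
```

```bash
cat > st.py <<'E'
from h import *
s=get_state();u=np.array([-.132,.991])
print(s["t"],np.round(s["position"],2),np.round(s["tool_rot"],2),np.round(s["force"],2),np.round(s["ft_torque"],3),"along",round(float(s["force"][:2]@u),2),"across",round(float(s["force"][:2]@[.991,.132]),2),"s",round(float(s["position"][:2]@u),2),s["width"])
E
cat >look.py <<'E'
from h import *
exec(open("st.py").read())
for n in("wrist","top","side"):
  c=capture(n)
  for t in("nose","tube","tube_mid","pad_range"):
    for r in tip_of(n,t)[:1]: 
        p=atz(c,r["uv"],38);print(n,t,np.round(r["uv"],1),round(r["confidence"],2),np.round(p,1),"s",round(float(p[:2]@u),1))
  if n=="wrist": cv2.imwrite("pics/w3.png",cv2.resize(c["img"],(800,600)))
E
python3 look.py
```

```text
8.95 [ 535.89 -162.6    78.41] [-1.7997e+02 -1.3000e-01  1.7351e+02] [-7.76 -1.98 -0.17] [-0.351  1.288  0.034] along -0.93 across -7.95 s -231.87 8.477935227201737
wrist nose [257.3 125.4] 0.67 [ 477.  -153.8   38. ] s -215.4
wrist tube [275.4 119.8] 0.93 [ 475.  -142.5   38. ] s -203.9
wrist tube_mid [356.6 103.1] 0.84 [470.7 -93.4  38. ] s -154.6
wrist pad_range [495.   67.1] 0.76 [459.6 -13.8  38. ] s -74.4
top nose [266.2 183.2] 0.58 [ 532.4 -170.6   38. ] s -239.3
top tube [247.1 258.7] 0.75 [ 341.2 -117.4   38. ] s -161.4
top tube_mid [260.1 274.4] 0.65 [ 301.7 -148.9   38. ] s -187.4
top pad_range [206.4 212.2] 0.58 [461.1 -16.4  38. ] s -77.1
side nose [274.6 217.1] 0.93 [ 471.9 -148.6   38. ] s -209.6
side tube [328.2 235. ] 0.78 [351.5 -79.1  38. ] s -124.8
side tube_mid [277.8 230.6] 0.77 [464.1 -90.8  38. ] s -151.2
side pad_range [281.7 255. ] 0.81 [455.6   1.2  38. ] s -58.9
```

View pics/w3.png

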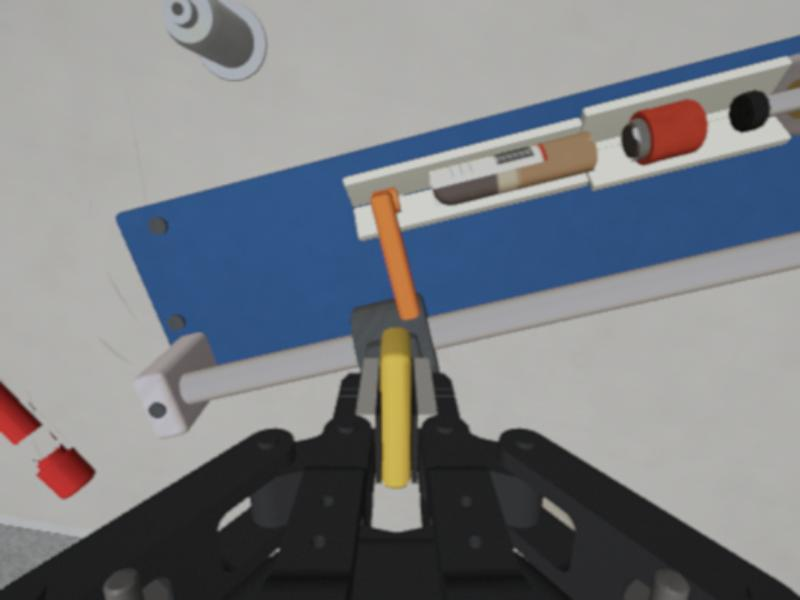

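The wrist view shows the nose at native (257,125), the tube bottom at (275,120), and the cap end at about (451,78). The black pad face is at about (471,70). That leaves roughly 11 mm from nose to tube and 11–12 mm from cap to pad, so I'll approach slowly and watch the force.

Request:
step_arm(
  series="0 0 0 0.0010 0 0 0;0 0 0 0.0008 0.0029 0 0;0 0 0 0.0007 0.0029 0 0;0 0 0 0.0007 0.0029 0 0;0 0 0 0.0002 0.0010 0 0",
)

```text
t: 10.2
position: [534.5, -152.2, 78.5]
tool_rot: [-180.0, -0.0, 173.7]
force: [-4.6, -1.8, -2.1]
width: 8.2
grip_force: 42.0
```

Request:
step_arm(
  series="0 0 0 0.0004 0.0015 0 0;0 0 0 0.0004 0.0015 0 0;0 0 0 0.0004 0.0015 0 0;0 0 0 0.0004 0.0015 0 0;0 0 0 0 0 0 0",
)

```text
t: 10.7
position: [533.7, -146.1, 78.4]
tool_rot: [180.0, -0.0, 173.7]
force: [-5.2, -1.0, -0.8]
width: 8.2
grip_force: 42.1
```

```bash
python3 look.py
```

```text
10.7 [ 533.67 -146.05   78.43] [ 1.7999e+02 -1.0000e-02  1.7370e+02] [-5.18 -0.99 -0.83] [-0.122  0.836 -0.047] along -0.3 across -5.26 s -215.18 8.233691595985016
wrist nose [256.6 126.3] 0.82 [ 475.3 -137.9   38. ] s -199.4
wrist tube [252.9 128.5] 0.96 [ 476.4 -140.3   38. ] s -201.9
wrist tube_mid [333.7 109. ] 0.84 [470.2 -90.8  38. ] s -152.0
wrist pad_range [465.1  76.1] 0.66 [460.  -14.2  38. ] s -74.8
top tube [254.1 202.5] 0.72 [ 482.9 -138.3   38. ] s -200.7
top tube_mid [343.7 168.2] 0.55 [ 566.8 -372.5   38. ] s -444.0
top pad_range [205.5 211.5] 0.62 [462.9 -14.1  38. ] s -75.1
side nose [271.9 219.7] 0.65 [ 478.2 -136.6   38. ] s -198.5
side tube [325.1 236.9] 0.76 [359.1 -71.2  38. ] s -117.9
side tube_mid [275.4 233.1] 0.57 [469.4 -80.3  38. ] s -141.5
side pad_range [280.5 253. ] 0.69 [458.1  -5.7  38. ] s -66.1
```

View pics/w3.png

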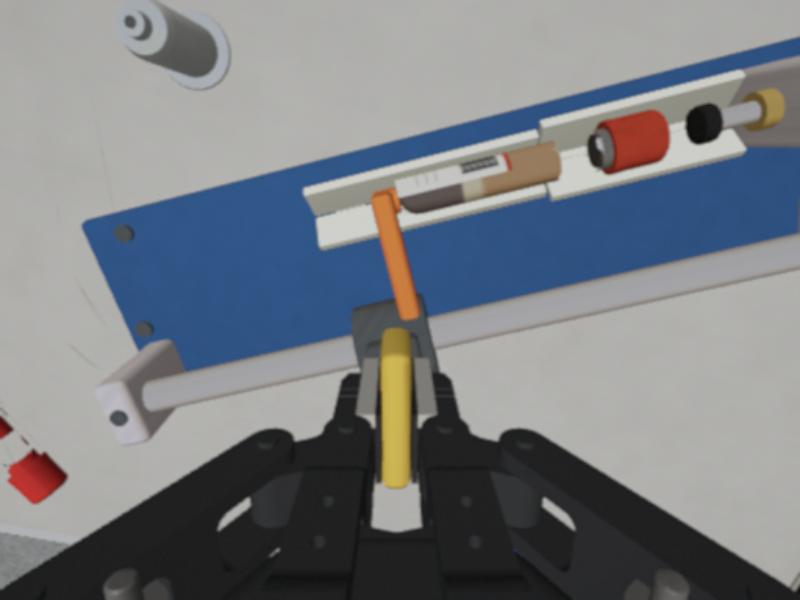

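The nose now touches the tube. The cap end is at about (428,86) and the pad face at about (441,80), so roughly 7–9 mm are left. Continuing slowly.

Request:
step_arm(
  series="0 0 0 0.0012 0.0010 0 0;0 0 0 0.0002 0.0010 0 0;0 0 0 0.0002 0.0010 0 0;0 0 0 0.0002 0.0010 0 0;0 0 0 0 0 0 0",
)

```text
t: 11.95
position: [532.9, -142.0, 78.5]
tool_rot: [180.0, 0.1, 173.7]
force: [2.8, 0.5, -6.3]
width: 8.2
grip_force: 41.4
```

Request:
step_arm(
  series="0 0 0 0.0002 0.0010 0 0;0 0 0 0.0002 0.0010 0 0;0 0 0 0 0 0 0;0 0 0 0 0 0 0",
)

```text
t: 12.35
position: [532.6, -140.1, 78.5]
tool_rot: [180.0, 0.0, 173.7]
force: [5.4, 0.6, -6.7]
width: 8.4
grip_force: 41.3
```

```bash
python3 st.py
```

```text
12.35 [ 532.63 -140.1    78.48] [1.7999e+02 5.0000e-02 1.7371e+02] [ 5.41  0.57 -6.69] [ 0.117 -0.98  -0.059] along -0.15 across 5.43 s -209.15 8.354133483777167
```

Request:
step_arm(
  series="0 0 0 -0.0003 0.0010 0.001 0;0 0 0 0.0002 0.0010 0 0;0 0 0 0 0 0 0;0 0 0 0 0 0 0",
)

```text
t: 12.75
position: [532.6, -138.7, 78.3]
tool_rot: [-180.0, 0.0, 173.7]
force: [-1.8, -0.7, 5.7]
width: 8.2
grip_force: 43.1
```

Request:
step_arm(
  series="0 0 0 0.0002 0.0010 0 0;0 0 0 0 0 0 0;0 0 0 0 0 0 0",
)

```text
t: 13.05
position: [532.5, -137.7, 78.3]
tool_rot: [-180.0, 0.0, 173.7]
force: [-2.2, -0.1, 5.8]
width: 8.4
grip_force: 43.1
```

Request:
step_arm(
  series="0 0 0 0.0002 0.0010 0 0;0 0 0 0 0 0 0;0 0 0 0 0 0 0",
)

```text
t: 13.35
position: [532.4, -136.6, 78.3]
tool_rot: [-180.0, 0.0, 173.7]
force: [-2.3, -1.5, 5.8]
width: 8.4
grip_force: 43.1
```

```bash
python3 look.py | grep -v -e top -e side
```

```text
13.35 [ 532.37 -136.64   78.31] [-179.96    0.    173.71] [-2.31 -1.47  5.78] [-0.072  0.536 -0.104] along -1.15 across -2.49 s -205.68 8.433335988288942
wrist nose [252.9 124.6] 0.75 [ 472.8 -130.7   38. ] s -191.9
wrist tube [253.9 126.9] 0.98 [ 474.2 -130.2   38. ] s -191.7
wrist tube_mid [335.7 107.5] 0.77 [468.2 -80.2  38. ] s -141.3
wrist pad_range [448.7  78.7] 0.87 [459.1 -14.4  38. ] s -74.8
```

View pics/w3.png

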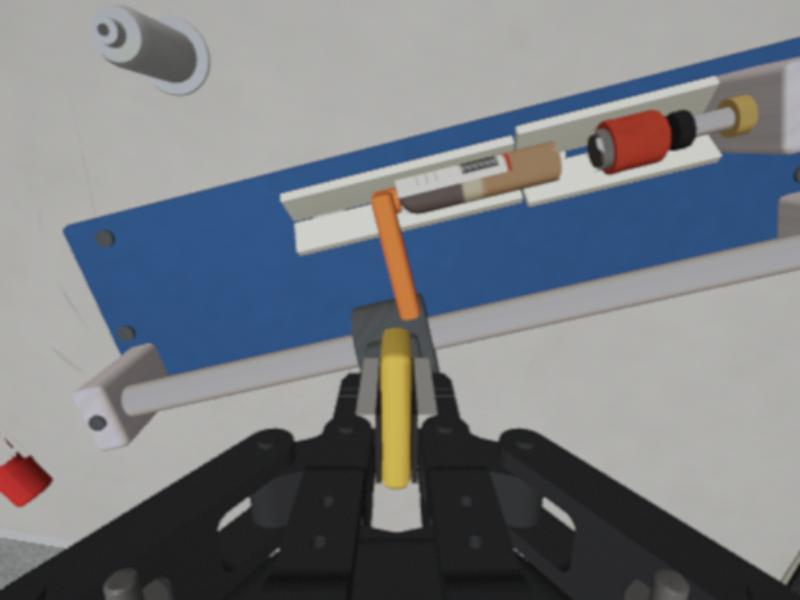

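The cap is now at or just short of the pad, near native (428,84). I'm stepping 0.5 mm at a time and watching the force.

Request:
step_arm(
  series="0 0 0 0.0001 0.0005 -0.0003 0;0 0 0 0 0 0 0;0 0 0 0 0 0 0",
)

```text
t: 14.4
position: [532.3, -136.0, 78.3]
tool_rot: [-180.0, 0.0, 173.7]
force: [-3.4, -2.0, 5.8]
width: 8.3
grip_force: 43.2
```

Request:
step_arm(
  series="0 0 0 0.0001 0.0005 0 0;0 0 0 0 0 0 0;0 0 0 0 0 0 0",
)

```text
t: 14.7
position: [532.3, -135.5, 78.3]
tool_rot: [-180.0, 0.0, 173.7]
force: [-3.5, -1.4, 5.7]
width: 8.5
grip_force: 43.2
```

Request:
step_arm(
  series="0 0 0 0.0001 0.0005 0 0;0 0 0 0 0 0 0;0 0 0 0 0 0 0",
)

```text
t: 15.0
position: [532.2, -135.0, 78.3]
tool_rot: [-180.0, -0.0, 173.7]
force: [-4.0, -2.0, 6.5]
width: 8.0
grip_force: 43.2
```

```bash
python3 st.py
```

```text
15.0 [ 532.2  -135.04   78.35] [-179.97   -0.    173.71] [-4.04 -1.98  6.54] [-0.148  0.653 -0.107] along -1.43 across -4.27 s -204.07 8.032632366286917
```

Request:
step_arm(
  series="0 0 0 0.0002 0.0005 0 0;0 0 0 0 0 0 0;0 0 0 0 0 0 0",
)

```text
t: 15.3
position: [532.1, -134.5, 78.3]
tool_rot: [-180.0, 0.0, 173.7]
force: [-3.5, -2.0, 7.2]
width: 7.7
grip_force: 43.2
```

Request:
step_arm(
  series="0 0 0 0.0002 0.0005 0 0;0 0 0 0 0 0 0;0 0 0 0 0 0 0",
)

```text
t: 15.6
position: [532.0, -134.0, 78.3]
tool_rot: [-180.0, 0.0, 173.7]
force: [-2.7, -1.4, 5.4]
width: 8.0
grip_force: 43.2
```

Request:
step_arm(
  series="0 0 0 0.0002 0.0005 0 0;0 0 0 0 0 0 0;0 0 0 0 0 0 0",
)

```text
t: 15.9
position: [532.0, -133.5, 78.4]
tool_rot: [-180.0, 0.0, 173.7]
force: [-2.6, -0.9, 5.5]
width: 8.2
grip_force: 43.2
```

```bash
python3 st.py
```

```text
15.9 [ 531.97 -133.48   78.36] [-1.7997e+02  3.0000e-02  1.7371e+02] [-2.62 -0.85  5.46] [-0.218  0.423 -0.005] along -0.5 across -2.71 s -202.49 8.233099755014639
```

Request:
step_arm(
  series="0 0 0 0.0002 0.0007 0 0;0 0 0 0 0 0 0;0 0 0 0 0 0 0",
)

```text
t: 16.2
position: [531.8, -132.7, 78.3]
tool_rot: [-180.0, 0.0, 173.7]
force: [-2.8, -1.2, 5.2]
width: 8.3
grip_force: 43.2
```

Request:
step_arm(
  series="0 0 0 0.0002 0.0007 0 0;0 0 0 0 0 0 0;0 0 0 0 0 0 0",
)

```text
t: 16.5
position: [531.8, -132.0, 78.3]
tool_rot: [-180.0, 0.0, 173.7]
force: [-2.4, -0.3, 5.8]
width: 8.3
grip_force: 43.1
```

```bash
python3 - <<'E'
exec(open("look.py").read().replace("(800,600)","(512,384)"))
c=capture("wrist"); a=c["img"][30:180,220:500]; cv2.imwrite("pics/w4.png",cv2.resize(a,None,fx=2.8,fy=2.8,interpolation=3))
E
```

```text
16.5 [ 531.76 -131.98   78.34] [-1.7997e+02  3.0000e-02  1.7371e+02] [-2.38 -0.31  5.78] [-0.148  0.362 -0.035] along 0.01 across -2.4 s -200.98 8.336625108703664
wrist nose [253.2 129.3] 0.61 [ 475.  -126.2   38. ] s -187.7
wrist tube [253.4 126. ] 0.6 [ 473.1 -125.8   38. ] s -187.1
wrist tube_mid [335.8 107.5] 0.68 [467.6 -75.5  38. ] s -136.5
wrist pad_range [443.1  80.2] 0.65 [459.  -12.9  38. ] s -73.3
top nose [248.2 207. ] 0.55 [ 471.7 -122.9   38. ] s -184.1
top tube [247.7 256.2] 0.69 [ 347.3 -119.1   38. ] s -163.8
top tube_mid [341.5 167.2] 0.72 [ 569.6 -367.    38. ] s -438.8
top pad_range [202.5 211.9] 0.95 [462.1  -6.5  38. ] s -67.4
side nose [270.8 223.2] 0.79 [ 480.5 -121.1   38. ] s -183.4
side tube [327.  236.5] 0.74 [354.8 -73.   38. ] s -119.1
side tube_mid [341.4 226.4] 0.81 [ 317.8 -116.3   38. ] s -157.2
side pad_range [282.9 255. ] 0.62 [453.1   1.1  38. ] s -58.7
```

View pics/w4.png

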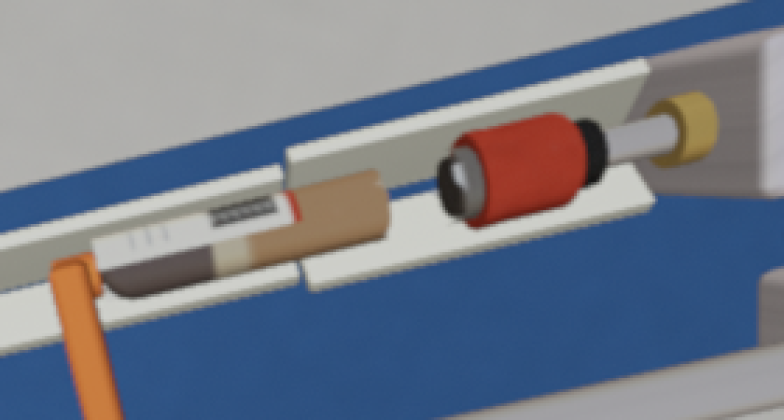

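Still free-sliding with a sliver of gap at the pad. Continuing in small steps.

Request:
step_arm(
  series="0 0 0 0.0001 0.0007 0 0;0 0 0 0 0 0 0;0 0 0 0 0 0 0",
)

```text
t: 17.6
position: [531.7, -131.5, 78.3]
tool_rot: [-180.0, 0.0, 173.7]
force: [-1.8, -2.2, 5.3]
width: 8.1
grip_force: 43.1
```

Request:
step_arm(
  series="0 0 0 0.0002 0.0007 0 0;0 0 0 0 0 0 0;0 0 0 0 0 0 0",
)

```text
t: 17.9
position: [531.6, -131.0, 78.3]
tool_rot: [-179.9, 0.0, 173.7]
force: [-2.1, -3.7, 6.2]
width: 8.3
grip_force: 43.1
```

Request:
step_arm(
  series="0 0 0 0.0002 0.0007 0 0;0 0 0 0 0 0 0;0 0 0 0 0 0 0",
)

```text
t: 18.2
position: [531.6, -130.5, 78.4]
tool_rot: [-179.9, 0.1, 173.7]
force: [-2.2, -4.8, 5.5]
width: 8.1
grip_force: 43.0
```

```bash
python3 st.py
```

```text
18.2 [ 531.61 -130.53   78.39] [-1.7991e+02  5.0000e-02  1.7370e+02] [-2.15 -4.82  5.47] [-0.83   0.314  0.014] along -4.49 across -2.77 s -199.52 8.072210597394154
```

Contact with the pad: about 3.6 N squeeze, with the force climbing at 3 N/mm. Pushing on to 8 N.

Request:
step_arm(
  series="0 0 0 0.0002 0.0007 0 0;0 0 0 0 0 0 0;0 0 0 0 0 0 0",
)

```text
t: 18.5
position: [531.5, -130.1, 78.3]
tool_rot: [-179.9, 0.1, 173.7]
force: [-1.2, -5.9, 4.9]
width: 8.4
grip_force: 42.9
```

Request:
step_arm(
  series="0 0 0 0.0002 0.0007 0 0;0 0 0 0 0 0 0;0 0 0 0 0 0 0",
)

```text
t: 18.8
position: [531.5, -129.6, 78.4]
tool_rot: [-179.9, 0.1, 173.7]
force: [-1.6, -7.4, 3.5]
width: 8.2
grip_force: 42.8
```

Request:
step_arm(
  series="0 0 0 0.0002 0.0006 0 0;0 0 0 0 0 0 0;0 0 0 0 0 0 0;0 0 0 0 0 0 0",
)

```text
t: 19.2
position: [531.4, -129.2, 78.4]
tool_rot: [-179.8, 0.1, 173.7]
force: [-0.3, -8.5, 2.6]
width: 8.2
grip_force: 42.7
```

```bash
python3 st.py
```

```text
19.2 [ 531.41 -129.19   78.37] [-1.7985e+02  9.0000e-02  1.7369e+02] [-0.34 -8.52  2.6 ] [-1.383  0.116  0.014] along -8.4 across -1.47 s -198.18 8.226091820759905
```

Squeeze ≈ 7.5–8 N by both force and pad travel. I'm turning the screw back and checking the force before it starts to grip.

Request:
step_arm(
  series="0 0 0.1 0 0 0 0;0 0 0.1 0 0 0 0;0 0 0.1 0 0 0 0;0 0 0 0 0 0 0;0 0 0 0 0 0 0",
)

```text
t: 19.7
position: [531.4, -129.2, 78.3]
tool_rot: [-179.9, 0.1, 156.5]
force: [-1.5, -7.9, 3.4]
width: 8.5
grip_force: 42.8
```

```bash
python3 st.py
```

```text
19.7 [ 531.42 -129.18   78.33] [-1.7989e+02  1.3000e-01  1.5648e+02] [-1.5  -7.94  3.35] [-1.355  0.131 -0.03 ] along -7.67 across -2.53 s -198.17 8.4911627975897
```

Request:
step_arm(
  series="0 0 0.1 0 0 0 0;0 0 0.1 0 0 0 0;0 0 0.1 0 0 0 0;0 0 0.1 0 0 0 0;0 0 0.1 0 0 0 0",
)

```text
t: 20.2
position: [531.5, -129.2, 78.4]
tool_rot: [-180.0, 0.2, 127.6]
force: [-0.7, -7.9, 3.0]
width: 8.4
grip_force: 42.8
```

Request:
step_arm(
  series="0 0 0.1 0 0 0 0;0 0 0.1 0 0 0 0;0 0 0.1 0 0 0 0;0 0 0.1 0 0 0 0;0 0 0.1 0 0 0 0",
)

```text
t: 20.7
position: [531.6, -129.2, 78.4]
tool_rot: [179.9, 0.2, 99.0]
force: [0.2, -8.5, 2.3]
width: 8.0
grip_force: 42.8
```

```bash
python3 st.py
```

```text
20.7 [ 531.58 -129.17   78.43] [1.7993e+02 1.7000e-01 9.8980e+01] [ 0.22 -8.54  2.26] [-1.369 -0.022  0.136] along -8.49 across -0.91 s -198.18 7.964144603455986
```

Screw back to about 0.03 rad with the squeeze kept. I'll seat it slightly further, unload the arm to check the lock holds, then open and retreat.

Request:
step_arm(
  series="0 0 0.04 0 0 0 0;0 0 0 0 0 0 0;0 0 0 0 0 0 0",
)

```text
t: 21.0
position: [531.6, -129.2, 78.4]
tool_rot: [179.9, 0.2, 96.9]
force: [-0.3, -8.7, 3.4]
width: 8.2
grip_force: 42.8
```

Request:
step_arm(
  series="0 0 0 -0.0006 0 0 0;0 0 0 -0.0006 0 0 0;0 0 0 0 0 0 0",
)

```text
t: 21.3
position: [531.6, -129.3, 78.4]
tool_rot: [179.9, 0.1, 96.9]
force: [-1.9, -3.7, 6.4]
width: 8.5
grip_force: 43.2
```

```bash
python3 st.py
```

```text
21.3 [ 531.6  -129.31   78.41] [1.7994e+02 7.0000e-02 9.6940e+01] [-1.89 -3.68  6.42] [-0.673  0.183  0.23 ] along -3.39 across -2.36 s -198.32 8.450344732895227
```

Request:
step_arm(
  series="0 0 0 -0.0005 0 0 0;0 0 0 0 0 0 0;0 0 0 0 0 0 0.012;0 0 0 0 0 0 0.03;0 0 0 0 0 0 0.05",
)

```text
t: 21.8
position: [530.8, -128.8, 77.1]
tool_rot: [-180.0, -0.0, 96.9]
force: [-0.7, -0.4, -0.4]
width: 40.1
grip_force: 0.0
```

Request:
step_arm(
  series="0 0 0 0 0 0 0.05;0 0 0 0 0 0 0.05;0 0 0 0 0 -0.02 0.05;0 0 0 0 0 -0.04 0.05;0 0 0 0 0 -0.04 0.05",
)

```text
t: 22.3
position: [530.2, -128.8, 177.7]
tool_rot: [-179.9, -0.1, 96.9]
force: [0.6, -1.4, 0.7]
width: 49.8
grip_force: 0.0
```

Request:
step_arm(
  series="0 0 0 -0.02 0 -0.04 0.05;0 0 0 -0.02 0 -0.01 0.05;0 0 0 -0.02 0 0 0.05;0 0 0 0 0 0 0.05",
)

```text
t: 22.7
position: [538.7, -190.9, 228.3]
tool_rot: [179.9, 0.1, 96.8]
force: [-0.0, 0.8, 0.7]
width: 50.3
grip_force: 0.0
```

```bash
python3 - <<'E'
exec(open("look.py").read().replace("(800,600)","(512,384)"))
c=capture("wrist"); cv2.imwrite("pics/w5.png",cv2.resize(c["img"],(800,600)))
r=outline_of("wrist","wing")
for x in r[:1]:
    ys,xs=np.nonzero(x["pixels"]); b=cv2.boxPoints(cv2.minAreaRect(np.c_[xs,ys].astype(np.float32)))
    print(x["confidence"],np.round([atz(c,p,106)[:2] for p in b],1).tolist())
E
```

```text
22.7 [ 538.66 -190.88  228.29] [1.7994e+02 8.0000e-02 9.6820e+01] [-0.02  0.84  0.66] [ 0.007  0.007 -0.002] along 0.84 across 0.09 s -260.27 50.31604271094771
wrist nose [200.7  92.4] 0.93 [ 473.4 -120.9   38. ] s -182.3
wrist tube [92.4 81.5] 0.65 [ 358.5 -123.6   38. ] s -169.8
wrist tube_mid [263.9 282.9] 0.77 [ 572.2 -351.9   38. ] s -424.2
wrist pad_range [195.3  43.8] 0.59 [464.8 -74.2  38. ] s -134.9
top nose [231.  213.8] 0.16 [455.3 -78.9  38. ] s -138.3
top tube [354.1 183.6] 0.75 [ 525.5 -397.    38. ] s -462.8
top tube_mid [342.1 168.6] 0.75 [ 565.9 -368.3   38. ] s -439.7
top pad_range [205.1 213.8] 0.67 [457.  -13.1  38. ] s -73.3
side nose [273.7 225.9] 0.66 [ 473.6 -109.9   38. ] s -171.4
side tube [273.1 222.7] 0.68 [ 475.2 -123.6   38. ] s -185.2
side tube_mid [345.4 229.9] 0.79 [ 310.5 -102.1   38. ] s -142.1
side pad_range [283.  252.7] 0.56 [452.8  -7.   38. ] s -66.7
0.6 [[528.7, -152.4], [524.7, -107.6], [533.3, -106.7], [537.8, -151.6]]
```

View pics/w5.png

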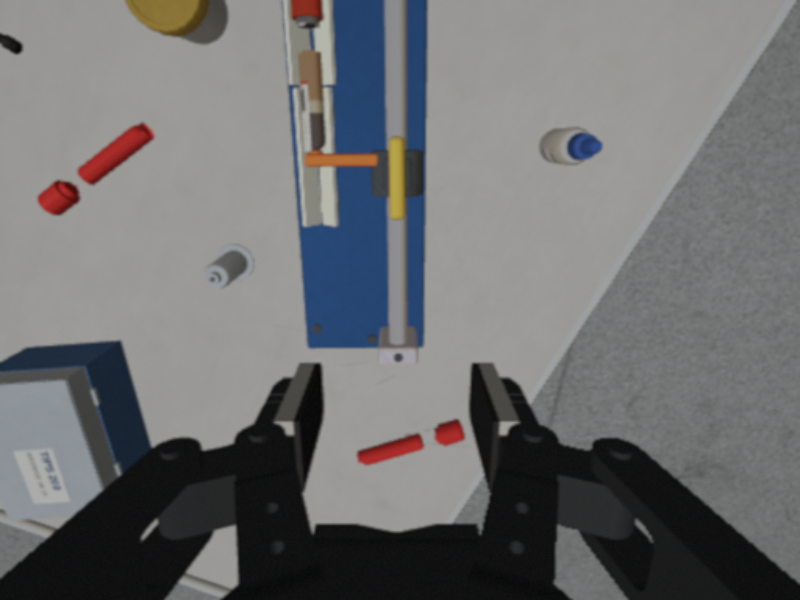

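The wing is parallel to the rod (tight), the nose is against the tube, the bystanders are untouched and the gripper is clear. Handing in.

```bash
python3 -c "
from bench import *
print(job_done())"
```

```text
the job is handed in; nothing more can be done
None
```

The job is handed in: the tube is clamped against the pad at about 8 N by my force and travel readings. The screw is tight again, the gripper is clear, and it took about 23 s of the 54 s allowed; the hand-in gave no verdict.

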